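# Load a door boss into the riveting press and wind it under the punch

### The job

Take the steel door boss that stands on edge in the wooden stand and lay it in the round die on the press carriage, dome down in the die and copper rivet stub pointing straight up, flange flat on the rim. Then take the red knob of the crank and wind the crank clockwise (seen from above), three full turns, until the carriage stops with the boss right under the punch; move the carriage only with the crank. Keep the crank on its square shaft, let go of it at the end, and leave the other things on the bench where they are.

Things in the scene. Friction and masses are not known exactly. Their poses are not given: they have to be found in the camera images.
- boss_center (a point): Centre of the steel door boss (middle of its flange, on its axis). Its x axis is the boss's axis and points to the copper stub side; the dome is on the -x side. At the start the boss stands on edge in the stand, x about level (leaning up to 10 degrees), its centre 32 mm above the slot's floor
- stand: Fixed wooden stand, 50 x 56 x 30 mm high, with two 10 mm high, 50 mm long cheeks on top and a 9.6 mm wide slot between, in which the boss stands. Origin at the centre of its underside; x level, across the slot, to the side the stub points to; y along the slot. The flange sticks out 7 mm past the cheeks at both ends of the slot and can be gripped there across its diameter
- die_mouth (a point): Centre of the mouth of the die, an upright steel cup on the carriage: outer diameter 56 mm, inner 45 mm, 20 mm deep, 46 mm above the carriage plate. The dome goes in and the flange rests on the rim, 4 mm proud of it all round; the flange's middle is then 4 mm above this point. z up; -y points to the punch, the way the carriage travels
- carriage: Sliding carriage of the press, a 90 x 74 x 12 mm steel plate with the die on it; origin at the centre of the plate's underside, z up, -y the way it travels (100 mm in all) towards the punch. Geared to the crank shaft, 33.3 mm a turn, and too stiff to push by hand
- punch (a point): Lower end of the press's 18 mm punch, 112 mm above the bench, 32 mm above the die's mouth; the fully wound-in die is right below it. Axes as the press's: z up, -y to the frame. The ram above it is 40 mm across; the frame's arm, 70 mm wide, spans 202 to 250 mm above the bench and y +25 to -115 mm from here; its upright is 76 mm wide, at y -90 to -140 mm
- crank_axis (a point): Point on the crank shaft's axis at the top of the gear box, on which the crank's hub rests; fixed to the press (z up, x and y as the press's). The brass shaft end is 14 mm square and stands 30 mm above this point
- shaft (a joint): Turn of the crank shaft in rad: 0 at the start (carriage out, die at the loading place), growing clockwise seen from above, stopped at 18.85 (three turns, carriage at its end). About 0.1 N m of friction; the arm of the crank points along the press's +x at 0
- crank_hub (a point): Centre of the crank's hub, a 36 x 36 x 26 mm steel block with a 15.2 mm square hole right through it, sitting loose on the square shaft, 13 mm above point crank_axis; it lifts off if raised some 25 mm. Its x axis points along the crank's arm to the knob. The crank weighs about 0.28 kg
- knob_center (a point): Centre of the crank's red knob, an upright cylinder 22 mm in diameter and 40 mm high that spins freely on the crank's arm, 55 mm from the shaft's axis and 33 mm above the hub's centre. The arm's top lies 22 mm below this point
- rivet_tin: Open steel tin, 72 mm across, 50 mm high, a bystander; origin at the centre of its underside
- hammer: Hammer lying on the bench, a bystander
- drift: Round steel bar 16 mm thick, 130 mm long, a bystander
- strap: Flat iron hinge strap, a bystander
- pull_ring: Iron ring, 90 mm across, a bystander
- lockplate: Iron lock plate, a bystander
- oil_block: Wooden block 100 x 60 x 35 mm, a bystander
- boss: The door boss, about 0.16 kg: a round flange 64 mm in diameter and 8 mm thick, with a 15 mm high dome (41 mm diameter at its foot, tapering) on one face (-x) and a copper rivet stub (10 mm diameter, 10 mm long) in the middle of the other (+x). Same origin and axes as point boss_center
- crank: The crank with its knob: origin on the hub's axis at its underside, z up, x along the arm to the knob
There are look-alikes about, which are no part of the job. Leave any blue or yellow look-alike of the crank alone.

How it is judged:
By the outcome, as a careful person would: the job done as asked, in the order asked, and still so for the second after the job is handed in, with the robot touching nothing.
It also fails if it takes over 70 s, if anything falls off the work surface, if the arm or the gripper's body presses on something with over 40 N, if the wrist force passes 120 N, or if a joint passes its speed limit or range.

### The arm

A 6-joint arm with a two-finger parallel gripper is mounted at the origin on the work surface. World frame = base frame: x ahead of the robot, y to its left, z up, the work surface at z = 0. Lengths are in mm, angles in rad, forces in N, time in s.
With the tool pointing down it reaches from about 350 to 975 mm from the base axis. Payload 7.1 kg.
Tool frame: the origin (TCP) lies midway between the tips of the shut fingers; the grasp point (between the pads) lies 19 mm behind it; z points along the fingers, y is the line along which they close (so a half turn about z gives the same grasp; the last joint's range is limited). The gripper opens to 88 mm and grips with 3 to 60 N. Pads are 20 mm wide; open, the fingers measure 115 mm over their backs; the gripper's body (75 mm by 178 mm) begins 61 mm behind the grasp point.
Start: joints at [-1.154, 0.423, 1.63, -0, 1.089, -0.019], TCP at [263.85, -566.558, 222.675] pointing down, gripper open.
Joint ranges: [-3, 3], [-0.9, 2.11], [0.09, 2.58], [-1.31, 4.45], [0.11, 2.69], [-2.54, 2.54]. Speed limits (rad/s): [2.39, 2.39, 3.01, 3.14, 3.14, 3.14].

### API

Orientations are given as a rotation vector (axis times angle).
In Python, from workcell import ctrl gives the robot as it stands. The module is installed in compiled form; this text tells all that it offers.
- The arm moves only by the tool servo_tool, never from a script. Its argument "increments" is a list of rows, each a list of 7 numbers: the shift along the world's x, y, z in cm, then the turn, a rotation vector about the world's x, y, z in degrees, then the opening, from -1 (shut) to 1 (fully open). A call has 1 to 20 rows; each row is the pose to reach, as a shift and turn from the pose commanded when the call began; what a row does not reach only later rows make up. A row lasts 1/12 s, in which the tool goes at most 41.7 mm and 7.16 degrees, less where a joint would pass 70% of its speed; a pose out of reach is approached as far as the arm can. A call with a gripper value outside its range is refused whole. The fingers move at their own pace and stop on an object; the grip force is fixed at half the most. Time passes only in rows, so rows that repeat a pose let the fingers close. It gives the time, the measured TCP pose, the force, the opening and the grip force at its end, in the units of the state.
- ctrl.get_obs(): the state, without advancing time (a new reading comes with each control period).
- ctrl.get_image(name): name is "scene" or "top"; returns a dict with "image" (420x560x3 uint8, red, green, blue), "fx", "fy", "cx", "cy" (pixels), "k1" (the pictures are not rectified: a ray, as slopes to the right and down, at radius r is drawn at 1 + k1 r^2 times it, then the intrinsics apply), "extrinsics" (4x4, takes a point from camera to world coordinates). Camera axes: x right, y up, looking along -z (the intrinsics and any distortion apply to the point x, -y, -z); pixel columns grow to the right and rows downward; lengths in mm; the calibration is good to about 2 mm. A picture is of the moment at which its call begins. There is no depth.
- ctrl.close_job(): hands the job in; it is judged then, once.
The state is a dict: "t": time; "qpos": joint angles; "qvel": joint speeds; "joint_torque": joint torques, N m; "ee_pos": TCP position; "orientation": TCP orientation; "ft_force": force on the tool from outside, world axes, zero at the start; "moment": the same for the moment, N m; "width": finger opening in mm; "grasp_force": force on a finger pad.
Only numpy, scipy, OpenCV 4.12 (cv2) and the standard library are available. Lean on these libraries where they do the work, as an engineer would, in place of code of your own. Each camera call takes 0.05 s, during which the arm holds its last target. There are 200 camera calls.

## Working session

There is one attempt and no reset: what is moved stays moved. The work goes in short steps, Python scripts to look and compute and a tool call to move; the robot and the scene stay as the last step left them, time stands still between calls to the robot, and variables do not carry over. Pictures are saved under pics/ and viewed, at most 12 in all, crops included, and the job is handed in when it is done.

Besides the shell and the picture viewer there is one more tool, called after "Emit:" by a JSON object that holds its "op" and its "data", one argument or row to a line. servo_tool: Moves the arm, as the interface text tells. Its arguments: {"type":"object","properties":{"increments":{"type":"array","items":{"type":"array","items":{"type":"number"}}}},"required":["increments"]}

```bash
mkdir -p pics
cat > h.py <<'E'
import numpy as np, cv2
from workcell import ctrl
def K(d): return np.array([[d['fx'],0,d['cx']],[0,d['fy'],d['cy']],[0,0,1.]]), np.array([d['k1'],0,0,0.])
def grab(name,fn=None,crop=None,scale=1):
    d=ctrl.get_image(name); im=d['image'][:,:,::-1]
    if fn:
        if crop: x0,y0,x1,y1=crop; im=im[y0:y1,x0:x1]
        cv2.imwrite('pics/'+fn,cv2.resize(im,None,fx=scale,fy=scale,interpolation=cv2.INTER_CUBIC))
    return d
def ray(d,u,v):
    k,D=K(d); p=cv2.undistortPoints(np.array([[[u,v]]],float),k,D)[0,0]
    E=np.array(d['extrinsics']); return E[:3,3],E[:3,:3]@np.array([p[0],-p[1],-1.])
def atz(d,u,v,z):
    o,r=ray(d,u,v); return o+r*(z-o[2])/r[2]
def proj(d,P):
    k,D=K(d); E=np.array(d['extrinsics']); c=(np.atleast_2d(P)-E[:3,3])@E[:3,:3]
    c=c*[1,-1,-1]; return cv2.projectPoints(c.reshape(-1,1,3),np.zeros(3),np.zeros(3),k,D)[0][:,0]
def tri(obs): # [(d,u,v),...]
    A=np.zeros((3,3));b=np.zeros(3)
    for d,u,v in obs:
        o,r=ray(d,u,v); r=r/np.linalg.norm(r); M=np.eye(3)-np.outer(r,r); A+=M;b+=M@o
    return np.linalg.solve(A,b)
E
python3 - <<'E'
from h import *
for n in('scene','top'):
    d=grab(n,n+'0.png',scale=1.42); print(n,d['fx'],d['k1'],np.round(d['extrinsics'],2).tolist())
print(ctrl.get_obs())
E
```

```text
scene 460.94421071951405 0.04783910072916332 [[-0.49, -0.59, 0.64, 1469.14], [0.87, -0.32, 0.37, 549.54], [-0.01, 0.74, 0.67, 1069.78], [0.0, 0.0, 0.0, 1.0]]
top 423.4096304648486 0.00012044502129714618 [[0.03, 0.99, -0.13, 387.3], [-1.0, 0.03, 0.01, 11.43], [0.01, 0.13, 0.99, 1201.79], [0.0, 0.0, 0.0, 1.0]]
{'t': 0.1, 'qpos': array([-1.15399477e+00,  4.23771809e-01,  1.63062953e+00, -5.93234452e-06,
        1.08859976e+00, -1.89867629e-02]), 'qvel': array([-0.00060831, -0.0032931 , -0.00217844,  0.00070005, -0.00154452,
        0.0003588 ]), 'joint_torque': array([ 1.42028108e-03, -5.45610631e+01, -2.74321032e+01,  6.46624574e-02,
        1.89215405e-02, -3.79267919e-05]), 'ee_pos': array([ 263.64830702, -566.09965251,  221.96855067]), 'orientation': array([-3.06596121e+00, -6.78836799e-01,  4.45059037e-04]), 'ft_force': array([0.24790065, 0.01187899, 1.06595755]), 'moment': array([ 0.05618889,  0.01063382, -0.01213228]), 'grasp_force': 0.0, 'width': 87.75082652626196}
```

View pics/scene0.png

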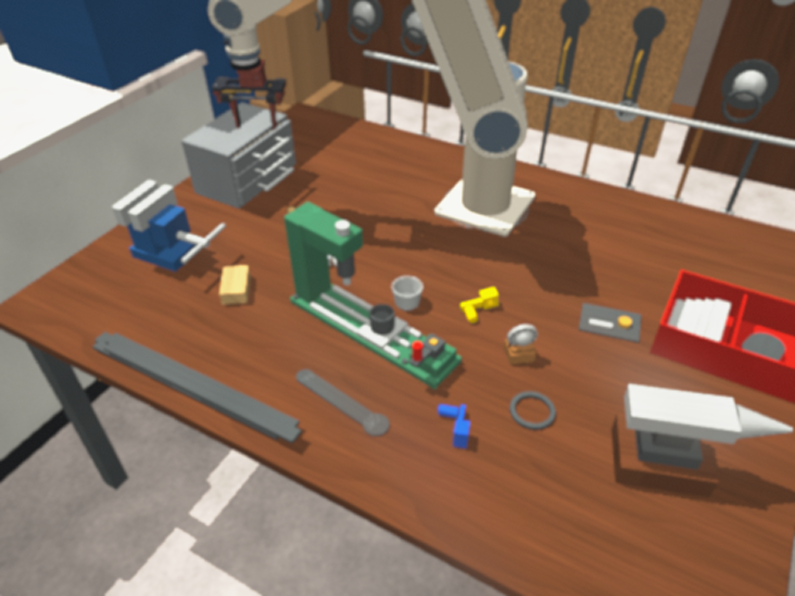

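View pics/top0.png

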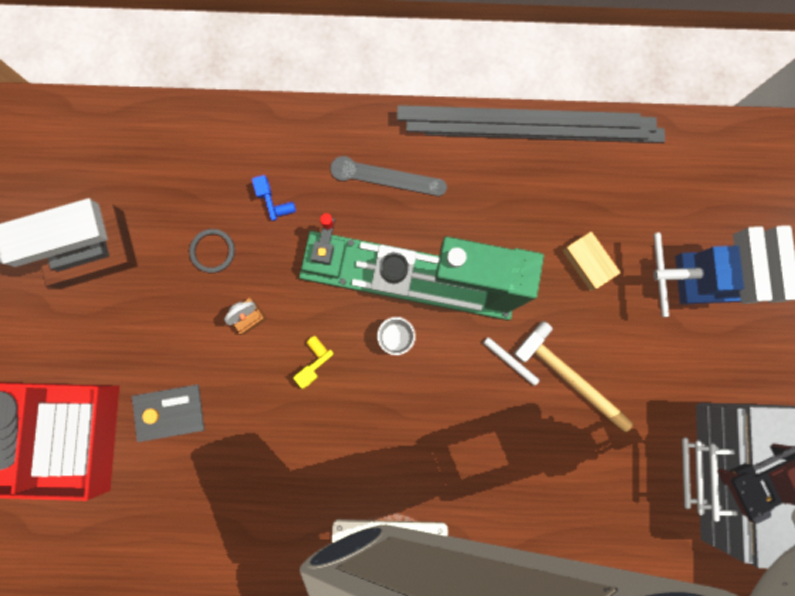

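Candidates in the scene picture (×1.42 px):
- Boss: only the disc in the wooden stand at (522,340). The anvil, ring and tin do not match.
- Crank: the red-knob crank on the press at (418,352). The look-alikes are yellow at (482,303) and blue at (456,425).

I choose the disc in the stand and the red-knob crank, and check them in a close crop.

Run:
```python
from h import *
S=grab('scene')['image'][:,:,::-1];T=grab('top')['image'][:,:,::-1]
def c(im,x,y,w,h): return cv2.resize(im[y:y+h,x:x+w],(400,300),interpolation=cv2.INTER_CUBIC)
a=np.vstack([np.hstack([c(S,330,210,80,60),c(T,130,192,80,60)]),np.hstack([c(S,245,195,100,75),c(T,210,145,100,75)])])
cv2.imwrite('pics/crop1.png',a)
```

```text
(no output)
```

View pics/crop1.png

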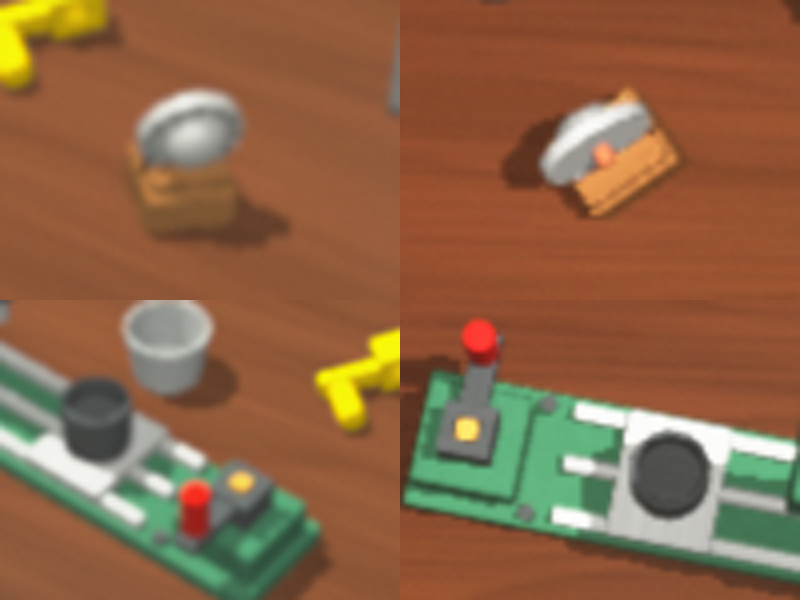

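The crops confirm it: the boss's dome faces up-left and the copper stub (603,155) points down-right towards the robot. The red knob is at (479,340), the brass shaft end at (467,430) and the die mouth at (668,470). Next I triangulate.

Run:
```python
from h import *
S=grab('scene');T=grab('top')
np.set_printoptions(precision=1,suppress=True)
die=tri([(S,269.25,220),(T,277,188.7)]); print('die',die, atz(T,277,188.7,80),atz(S,269.25,220,80))
kn=tri([(S,294,242.5),(T,229.7,153.7)]);print('knobtop',kn)
br=tri([(S,305,240.5),(T,226.75,177.5)]);print('brass',br)
print('flange ends', atz(T,159,227.6,62),atz(T,179.6,214.4,62))
print('stub tip',atz(T,170.6,223,62))
# scene: flange rim top
print('flange ctr scene',atz(S,330+190/5,210+130/5,62))
# stand corners in top at z=30/40 
for u,v in [(590,215),(678,158)]: print('stand corner',atz(T,130+(u-400)/5,192+v/5,30))
# carriage plate corners top z=34
for u,v in [(628,412),(730,425),(612,533),(712,548)]: print('plate',atz(T,210+(u-400)/4,145+(v-300)/4,34))
```

```text
die [588.1   7.6  74.1] [587.3   7.1  80. ] [593.2  11.3  80. ]
knobtop [670.  136.1 114.3]
brass [614.2 144.8  75.4]
flange ends [474.5 321.2  62. ] [511.9 268.1  62. ]
stub tip [487.8 290.9  62. ]
flange ctr scene [493.8 298.1  62. ]
stand corner [457.2 303.8  30. ]
stand corner [490.2 257.2  30. ]
plate [639.4  36.4  34. ]
plate [632.4 -35.6  34. ]
plate [553.2  44.7  34. ]
plate [544.8 -25.2  34. ]
```

```bash
cat >> h.py <<'E'
from scipy.spatial.transform import Rotation as R
def tool(h,yaw_y,tilt): # tool z heading (deg), tilt from vertical (deg), y axis heading
    t=np.radians(tilt);a=np.radians(h);b=np.radians(yaw_y)
    z=np.array([np.sin(t)*np.cos(a),np.sin(t)*np.sin(a),-np.cos(t)]); y=np.array([np.cos(b),np.sin(b),0])
    return R.from_matrix(np.c_[np.cross(y,z),y,z])
def delta(g,Rt):
    o=ctrl.get_obs(); z=Rt.apply([0,0,1]); tcp=np.array(g)+19*z
    d=(tcp-o['ee_pos'])/10; r=(Rt*R.from_rotvec(o['orientation']).inv()).as_rotvec(degrees=True)
    print('cm',d.round(2),'deg',r.round(2))
E
python3 - <<'E'
from h import *
T=grab('top');S=grab('scene')
out=[]
for d,(x0,y0) in((T,(135,195)),(S,(335,212))):
    im=d['image'][y0:y0+50,x0:x0+66,::-1]
    for lean in(-9,0,9):
        b=cv2.resize(im,None,fx=6,fy=6,interpolation=cv2.INTER_CUBIC)[:,:264*1+132]
        s=np.array([-.817,-.577,0]);l=np.array([.577,-.817,0]);a=np.radians(lean)
        n=s*np.cos(a)+np.array([0,0,np.sin(a)]);v=np.cross(n,l)
        c=np.array([494,295,30])-s*0+32*np.array([0,0,1])-s*0; c=np.array([494,295,34.])+28*(np.sign(v[2])*v)
        th=np.linspace(0,2*np.pi,40)
        for off,r,col in((4,32,(255,0,0)),(-4,32,(0,255,255)),(14,5,(0,255,0)),(-19,10,(255,0,255))):
            P=c+off*n+r*(np.outer(np.cos(th),l)+np.outer(np.sin(th),v))
            q=((proj(d,P)-[x0,y0]+.5)*6).astype(np.int32)
            cv2.polylines(b,[q],True,col,1)
        out.append(b[:,60:324])
cv2.imwrite('pics/lean.png',np.vstack([np.hstack(out[:3]),np.hstack(out[3:])]))
delta([494-120,295-85,300],tool(35.2,-54.8,45))
E
```

```text
cm [12.12 78.42  6.4 ] deg [ 22.57 -38.99   9.69]
```

View pics/lean.png

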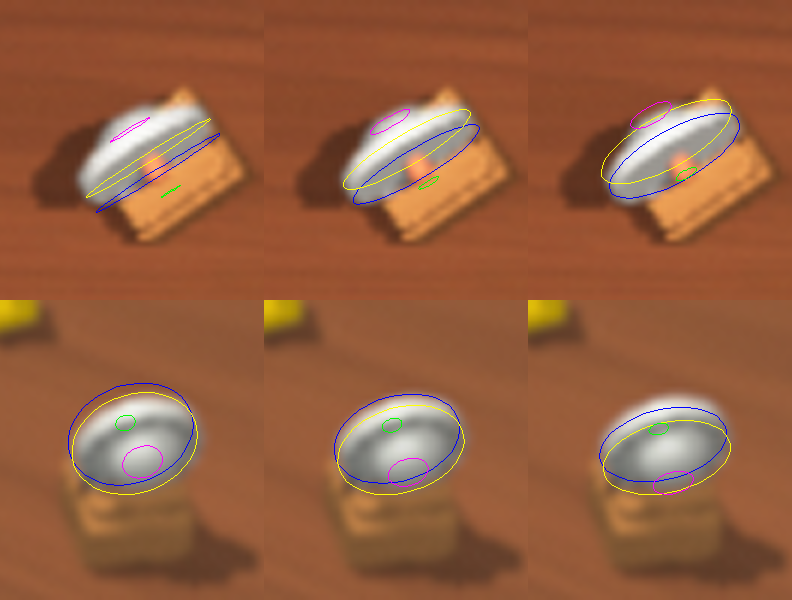

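In the lean overlay, the boss leans about 5–9° stub-up, with its centre close to (495,296,62). The overlay panels fit best at a positive lean. Moving now, by a high route.

Emit:
{"op": "servo_tool", "data": {
  "increments": [
    [2,4,4,0,0,0,1],
    [5,8,8,0,0,0,1],
    [8,12,12,0,0,0,1],
    [10,16,12,0,0,0,1],
    [12,20,12,0,0,0,1],
    [14,24,12,0,0,0,1],
    [16,28,12,0,0,0,1],
    [17,32,12,0,0,0,1],
    [18,36,12,0,0,0,1],
    [18,40,12,0,0,0,1],
    [18,44,12,0,0,0,1],
    [18,48,12,3,-5,1,1],
    [17,52,12,6,-10,2,1],
    [16,56,12,9,-15,3,1],
    [15,60,11,12,-20,5,1],
    [14,64,10,15,-25,6,1],
    [13,68,9,18,-30,7,1],
    [12,72,8,20,-35,8,1],
    [12,75,7,22,-38,9,1],
    [12,78.4,6.5,22.57,-39,9.7,1]
  ]
}}

```text
t: 2.07
ee_pos: [384.9, 172.6, 295.2]
orientation: [-2.584, -0.813, -1.065]
ft_force: [1.2, 0.6, -0.4]
width: 87.9
grasp_force: 0.0
```

```bash
cat > fit.py <<'E'
from h import *
from scipy.optimize import minimize
np.set_printoptions(precision=2,suppress=True)
def hull_mask(d,c,n,parts,shape,sc,x0,y0,zmin=-1e9):
    n=n/np.linalg.norm(n); l=np.cross(n,[0.3,0.2,1.]);l/=np.linalg.norm(l);v=np.cross(n,l);th=np.linspace(0,2*np.pi,60)
    m=np.zeros(shape,np.uint8)
    P=np.vstack([c+o*n+r*(np.outer(np.cos(th),l)+np.outer(np.sin(th),v)) for o,r in parts]);P=P[P[:,2]>zmin]
    q=((proj(d,P)-[x0,y0]+.5)*sc).astype(np.float32)
    cv2.fillConvexPoly(m,cv2.convexHull(q).astype(np.int32),1); return m
E
python3 - <<'E'
from fit import *
T=grab('top');S=grab('scene'); obs=[]
for d,f,(x0,y0) in((T,'top0',(135,195)),(S,'scene0',(335,212))):
    im=cv2.resize(cv2.imread(f'pics/{f}.png'),(560,420),interpolation=cv2.INTER_AREA)[y0:y0+50,x0:x0+60]
    im=cv2.resize(im,None,fx=6,fy=6,interpolation=cv2.INTER_CUBIC)
    hsv=cv2.cvtColor(im,cv2.COLOR_BGR2HSV); m=((hsv[...,1]<90)&(hsv[...,2]>60)).astype(np.uint8)
    k,lab,st,_=cv2.connectedComponentsWithStats(m); i=1+np.argmax(st[1:,4]); m=(lab==i).astype(np.uint8)
    m=cv2.morphologyEx(m,cv2.MORPH_CLOSE,np.ones((15,15))); obs.append((d,m,x0,y0)); print(st[i])
def cost(p):
    a=np.radians(p[3]);b=np.radians(p[4]); n=np.array([-np.cos(b)*np.cos(a),-np.sin(b)*np.cos(a),np.sin(a)]);J=0
    for d,m,x0,y0 in obs:
        f=hull_mask(d,p[:3],n,[(4,32),(-4,32),(-19,12)],m.shape,6,x0,y0,38)
        J+=1-(f&m).sum()/(f|m).sum()
    return J+ ((p[2]-62)/20)**2*.2
best=min((minimize(cost,[495,296,62,a,35.2],method='Nelder-Mead',options=dict(initial_simplex=np.array([495,296,62,a,35.2])+np.vstack([np.zeros(5),np.diag([4,4,3,5,4])]))) for a in(0,5,9)),key=lambda r:r.fun)
print(best.x,best.fun); o=ctrl.get_obs(); print(o['t'],o['ee_pos'],o['qpos'])
delta([494-50,295-35,112],tool(35.2,-54.8,45))
E
```

```text
[ 137  106  134  100 7663]
[ 133   95  130   96 9705]
[494.03 296.38  62.01   1.74  36.78] 0.10656617303186314
2.1667 [384.26 177.73 295.53] [ 0.18 -0.25  2.43  0.95  0.38  0.33]
cm [  7.07   9.   -19.7 ] deg [ 0.08 -0.35 -0.56]
```

Emit:
{"op": "servo_tool", "data": {
  "increments": [
    [1,2,-3,0,0,0,1],
    [2,4,-6,0,0,0,1],
    [3,6,-9,0,0,0,1],
    [4,7,-12,0,0,0,1],
    [5,8,-15,0,0,0,1],
    [6,8.5,-17.5,0,0,0,1],
    [7.1,9.1,-19.7,0,0,0,1],
    [7.1,9.1,-19.7,0,0,0,1],
    [7.1,9.1,-19.7,0,0,0,1]
  ]
}}

```text
t: 2.92
ee_pos: [436.6, 247.7, 177.1]
orientation: [-2.568, -0.813, -1.067]
ft_force: [0.2, 0.5, -0.2]
width: 87.5
grasp_force: 0.0
```

Run:
```python
from fit import *
o=ctrl.get_obs(); print(o['t'],o['ee_pos'],o['qpos'],o['width'])
R0=R.from_rotvec(o['orientation']).as_matrix(); print(R0)
delta([494,296.4,62],tool(35.5,-54.5,45))
```

```text
2.9167 [436.57 247.71 177.1 ] [ 0.39  0.23  2.43  2.61  0.34 -1.22] 87.51549945683834
[[ 0.58  0.58  0.58]
 [ 0.4  -0.82  0.42]
 [ 0.71 -0.01 -0.7 ]]
cm [  6.84   5.65 -12.85] deg [-0.71 -0.1   0.1 ]
```

Emit:
{"op": "servo_tool", "data": {
  "increments": [
    [1,1,-3,0,0,0,1],
    [2,2,-5,0,0,0,1],
    [2.3,2.4,-7.2,0,0,0,1],
    [2.3,2.4,-7.2,-0.7,0,0,1],
    [2.3,2.4,-7.2,-0.7,0,0,1],
    [2.3,2.4,-7.2,-0.7,0,0,1],
    [3.4,3.2,-8.6,-0.7,0,0,1],
    [4.5,4.0,-10,-0.7,0,0,1],
    [5.7,4.8,-11.4,-0.7,0,0,1],
    [6.8,5.6,-12.8,-0.7,0,0,1],
    [6.8,5.6,-12.8,-0.7,0,0,1],
    [6.8,5.6,-12.8,-0.7,0,0,1]
  ]
}}

```text
t: 3.92
ee_pos: [502.6, 304.2, 49.8]
orientation: [-2.577, -0.824, -1.06]
ft_force: [-0.1, -0.1, 0.1]
width: 87.6
grasp_force: 0.0
```

Run:
```python
from fit import *
o=ctrl.get_obs(); print(o['t'],o['ee_pos'],o['qpos'],o['width'])
delta([494,296.4,62],tool(35.5,-54.5,45))
grab('scene','pre.png',(315,190,425,272),5)
```

```text
3.9167 [502.59 304.17  49.85] [ 0.47  0.65  2.27  2.93  0.57 -1.5 ] 87.5607034024682
cm [ 0.23  0.   -0.13] deg [-0.03 -0.27 -0.04]
```

View pics/pre.png

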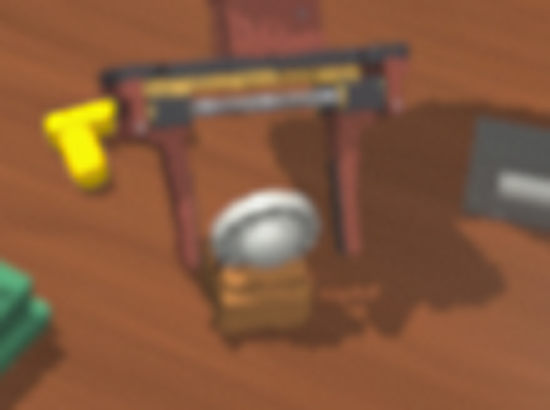

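The fingers straddle the flange: tips at (190,265) and (350,255), flange from 212 to 320. Closing.

Emit:
{"op": "servo_tool", "data": {
  "increments": [
    [0.1,0,-0.1,0,0,0,-1],
    [0.1,0,-0.1,0,0,0,-1],
    [0.1,0,-0.1,0,0,0,-1],
    [0.1,0,-0.1,0,0,0,-1],
    [0.1,0,-0.1,0,0,0,-1],
    [0.1,0,-0.1,0,0,0,-1],
    [0.1,0,-0.1,0,0,0,-1],
    [0.1,0,-0.1,0,0,0,-1]
  ]
}}

```text
t: 4.63
ee_pos: [503.5, 304.2, 47.5]
orientation: [-2.578, -0.823, -1.059]
ft_force: [1.1, -3.7, 5.8]
width: 63.3
grasp_force: 30.0
```

Emit:
{"op": "servo_tool", "data": {
  "increments": [
    [0,0,1,0,0,0,-1],
    [0,0,3,0,0,0,-1],
    [0,0,6,0,0,0,-1],
    [0,0,9,0,0,0,-1],
    [-1,-1,10,75,55,-91,-1],
    [-1,-1,10,75,55,-91,-1],
    [-1,-1,10,75,55,-91,-1],
    [-1,-1,10,75,55,-91,-1],
    [-1,-1,10,75,55,-91,-1],
    [-1,-1,10,75,55,-91,-1],
    [-1,-1,10,75,55,-91,-1],
    [-1,-1,10,75,55,-91,-1],
    [-1,-1,10,75,55,-91,-1],
    [-1,-1,10,75,55,-91,-1],
    [-1,-1,10,75,55,-91,-1],
    [-1,-1,10,75,55,-91,-1],
    [-1,-1,10,75,55,-91,-1],
    [-1,-1,10,75,55,-91,-1],
    [-1,-1,10,75,55,-91,-1],
    [-1,-1,10,75,55,-91,-1]
  ]
}}

```text
t: 6.3
ee_pos: [492.1, 293.9, 146.1]
orientation: [-1.821, 1.497, -0.22]
ft_force: [1.0, 0.1, -2.4]
width: 63.0
grasp_force: 30.0
```

Run:
```python
from fit import *
o=ctrl.get_obs(); print(o['t'],o['ee_pos'],o['qpos'],o['width'],o['grasp_force'])
delta([580,10,164],tool(-20,70,45))
```

```text
6.3 [492.09 293.89 146.06] [0.43 0.39 2.3  2.68 0.37 0.74] 63.01681542081761 29.99136060476303
cm [ 10.05 -28.85   0.45] deg [ 49.61   8.3  -98.92]
```

Emit:
{"op": "servo_tool", "data": {
  "increments": [
    [1,-2,0.5,3,0.5,-6,-1],
    [2,-4,0.5,6,1,-12,-1],
    [3,-6,0.5,9,1.5,-18,-1],
    [4,-8,0.5,12,2,-24,-1],
    [4,-10,0.5,15,2.5,-30,-1],
    [5,-12,0.5,18,3,-36,-1],
    [5,-14,0.5,21,3.5,-42,-1],
    [6,-16,0.5,24,4,-48,-1],
    [6,-18,0.5,27,4.5,-54,-1],
    [7,-20,0.5,30,5,-60,-1],
    [8,-22,0.5,33,5.5,-66,-1],
    [8,-24,0.5,36,6,-72,-1],
    [9,-26,0.5,39,6.5,-78,-1],
    [9,-27,0.5,42,7,-84,-1],
    [10,-28,0.5,45,7.5,-90,-1],
    [10,-28.8,0.5,49.6,8.3,-99,-1],
    [10,-28.8,0.5,49.6,8.3,-99,-1],
    [10,-28.8,0.5,49.6,8.3,-99,-1],
    [10,-28.8,0.5,49.6,8.3,-99,-1]
  ]
}}

```text
t: 7.88
ee_pos: [592.6, 6.6, 151.6]
orientation: [0.403, 2.329, -0.176]
ft_force: [0.5, -0.1, -1.9]
width: 63.1
grasp_force: 30.0
```

Run:
```python
from fit import *
o=ctrl.get_obs(); print(o['t'],o['ee_pos'],o['qpos'],o['width'],o['grasp_force'])
delta([580,10,164],tool(-20,70,45))
S=grab('scene')['image'][:,:,::-1];T=grab('top')['image'][:,:,::-1]
def c(im,x,y,w,h): return cv2.resize(im[y:y+h,x:x+w],(400,400),interpolation=cv2.INTER_CUBIC)
cv2.imwrite('pics/held.png',np.hstack([c(S,225,150,90,90),c(T,230,135,90,90)]))
```

```text
7.8833 [592.64   6.64 151.56] [0.18 0.41 2.22 4.25 0.41 0.88] 63.09224913880607 29.999997317790985
cm [-0.   -0.12 -0.1 ] deg [ 0.36 -0.16 -0.21]
```

View pics/held.png

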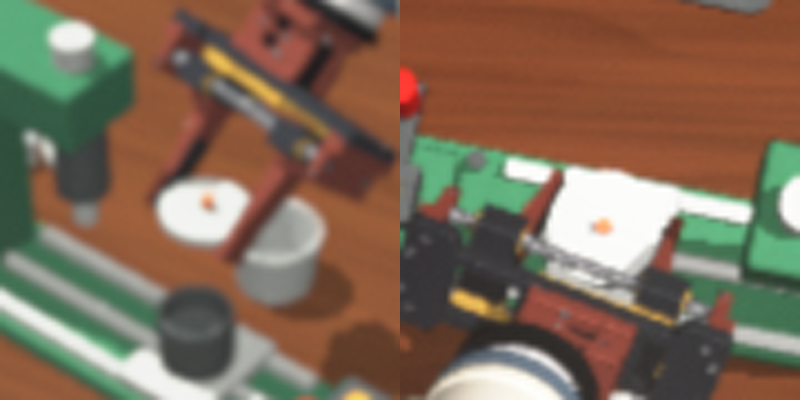

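The held picture shows the boss nearly flat, stub up: stub at (208,202) in the scene crop and (602,226) in the top crop. The die is at (196,320). I fit the boss's pose relative to the gripper.

Run:
```python
from fit import *
T=grab('top');S=grab('scene'); o=ctrl.get_obs()
Rt=R.from_rotvec(o['orientation']); g=o['ee_pos']-19*Rt.apply([0,0,1]); y=Rt.apply([0,1,0]); h=np.cross(y,[0,0,1]); print('grasp',g,'h',h)
def cc(d,box):
    x0,y0,x1,y1=box; im=cv2.resize(d['image'][y0:y1,x0:x1,::-1],None,fx=6,fy=6,interpolation=cv2.INTER_CUBIC)
    hsv=cv2.cvtColor(im,cv2.COLOR_BGR2HSV).astype(int); return im,hsv
im,hsv=cc(S,(225,150,315,240))
org=((hsv[...,0]<20)&(hsv[...,1]>90)&(hsv[...,2]>150)).astype(np.uint8); org[:260]=0;org[350:]=0;org[:,:280]=0;org[:,345:]=0
ys,xs=np.nonzero(org); su=(225+(xs.mean()+.5)/6-.5,150+(ys.mean()+.5)/6-.5)
wh=((hsv[...,1]<60)&(hsv[...,2]>140)).astype(np.uint8); k,lab,st,_=cv2.connectedComponentsWithStats(wh)
i=lab[310,270]; m=(lab==i).astype(np.uint8); m=cv2.morphologyEx(m,cv2.MORPH_CLOSE,np.ones((25,25))); print('scene mask',st[i],su,len(xs))
im2,h2=cc(T,(255,170,300,200))
og=((h2[...,0]<20)&(h2[...,1]>70)&(h2[...,2]>150)).astype(np.uint8); og[:60]=0;og[130:]=0;og[:,:90]=0;og[:,160:]=0
ys,xs=np.nonzero(og); tu=(255+(xs.mean()+.5)/6-.5,170+(ys.mean()+.5)/6-.5); print(tu,len(xs))
s3=tri([(S,*su),(T,*tu)]); print('stub',s3)
mm=m.copy(); mm[:,335:]=0
def cost(p):
    t=np.radians(p[0]); n=np.array([0,0,1])*np.cos(t)+h*np.sin(t); c=g+p[1]*h+p[2]*y+[0,0,p[3]]
    f=hull_mask(S,c,n,[(4,32),(-4,32)],m.shape,6,225,150); f[:,335:]=0
    J=1-(f&mm).sum()/(f|mm).sum()
    e=np.r_[proj(T,c+10*n)[0]-tu,proj(S,c+11*n)[0]-su]
    return J+.02*(e**2).sum()
for a in(-8,0,8):
    r=minimize(cost,[a,0,0,0],method='Nelder-Mead',options=dict(initial_simplex=np.array([a,0,0,0])+np.vstack([np.zeros(4),np.diag([5,3,3,3])]))); print(r.x,r.fun)
# die by same cameras
```

```text
grasp [579.7   10.82 164.92] h [ 0.94 -0.34  0.  ]
scene mask [ 208  238  129   95 8632] (np.float64(276.1775575134606), np.float64(201.0693832599119)) 681
(np.float64(275.30223880597015), np.float64(185.5365671641791)) 335
stub [578.73  19.36 151.53]
[ 37.42  -8.77   5.95 -18.63] 0.955423441364416
[ 28.42  -8.12   5.3  -19.13] 0.9678018846680967
[ 80.91 -12.25   5.78 -14.1 ] 0.9301077410038792
```

```bash
cat > held.py <<'E'
from fit import *
def held(sbox,tbox,su0,tu0,xmax,off=(0,0)):
    T=grab('top');S=grab('scene'); o=ctrl.get_obs()
    Rt=R.from_rotvec(o['orientation']); g=o['ee_pos']-19*Rt.apply([0,0,1]); y=Rt.apply([0,1,0]); h=np.cross(y,[0,0,1])
    def stub(d,u0):
        x0,y0=int(u0[0])-5,int(u0[1])-5
        a=d['image'][y0:y0+11,x0:x0+11].astype(float); w=np.clip(a[...,0]-a[...,2]-25,0,None)  # copper: red over blue
        Y,X=np.mgrid[y0:y0+11,x0:x0+11]; w=w*(np.hypot(X-u0[0],Y-u0[1])<4.5); return np.array([(X*w).sum(),(Y*w).sum()])/w.sum()
    su=stub(S,su0);tu=stub(T,tu0); print('stub px',su,tu,'tri',tri([(S,*su),(T,*tu)]),'grasp',g)
    x0,y0,x1,y1=sbox; im=cv2.resize(S['image'][y0:y1,x0:x1,::-1],None,fx=6,fy=6,interpolation=cv2.INTER_CUBIC)
    hsv=cv2.cvtColor(im,cv2.COLOR_BGR2HSV); wh=((hsv[...,1]<60)&(hsv[...,2]>140)).astype(np.uint8)
    k,lab,st,_=cv2.connectedComponentsWithStats(wh); px=((su-[x0,y0])*6).astype(int); i=lab[px[1]+20,px[0]-25]
    m=cv2.morphologyEx((lab==i).astype(np.uint8),cv2.MORPH_CLOSE,np.ones((25,25))); print('mask',st[i])
    lim=int((xmax-x0)*6); m[:,lim:]=0
    def mod(p):
        t=np.radians(p[0]); n=np.array([0,0,1])*np.cos(t)+h*np.sin(t); return g+p[1]*h+p[2]*y+[0,0,p[3]],n
    def cost(p):
        c,n=mod(p); f=hull_mask(S,c,n,[(4,32),(-4,32)],m.shape,6,x0,y0); f[:,lim:]=0
        e=np.r_[proj(T,c+11*n)[0]-tu,proj(S,c+11*n)[0]-su]
        return 1-(f&m).sum()/(f|m).sum()+.02*(e**2).sum()
    best=None
    for a in(-8,0,8):
        r=minimize(cost,[a,0,0,0],method='Nelder-Mead',options=dict(initial_simplex=np.array([a,0,0,0])+np.vstack([np.zeros(4),np.diag([5,3,3,3])])))
        print(r.x,r.fun,'c',mod(r.x)[0])
        if best is None or r.fun<best.fun: best=r
E
python3 - <<'E'
from held import *
held((225,150,315,240),None,(271.8,195.5),(275.5,185.8),280)
E
```

```text
stub px [271.11 194.66] [275.38 185.5 ] tri [578.65  11.77 172.77] grasp [579.93  10.79 165.11]
mask [ 207  238  130   95 8663]
[-4.33 -0.35  0.09 -1.15] 0.09236127657351423 c [579.63  10.99 163.97]
[-4.54 -0.45  0.08 -1.46] 0.09052652058457021 c [579.54  11.01 163.66]
[-3.78 -0.63  0.03 -1.39] 0.0907920072645047 c [579.35  11.03 163.72]
```

Run:
```python
from fit import *
T=grab('top');S=grab('scene'); obs=[]
for d,f,(x0,y0),s in((T,'top0',(257,168),(20,20)),(S,'scene0',(249,200),(20,26))):
    im=cv2.resize(cv2.imread(f'pics/{f}.png'),(560,420),interpolation=cv2.INTER_AREA)[y0:y0+42,x0:x0+42]
    im=cv2.resize(im,None,fx=8,fy=8,interpolation=cv2.INTER_CUBIC); hsv=cv2.cvtColor(im,cv2.COLOR_BGR2HSV)
    m=((hsv[...,2]<112)&(hsv[...,1]<90)).astype(np.uint8); m=cv2.morphologyEx(m,cv2.MORPH_CLOSE,np.ones((9,9))); m=cv2.morphologyEx(m,cv2.MORPH_OPEN,np.ones((35,35)))
    k,lab,st,_=cv2.connectedComponentsWithStats(m); i=1+np.argmax(st[1:,4]); m=(lab==i).astype(np.uint8); print(st[i])
    obs.append((d,m,x0,y0,im))
def J(p,sel,z=0):
    return sum(1-(f&m).sum()/(f|m).sum() for d,m,x0,y0,_ in sel for f in [hull_mask(d,np.array([p[0],p[1],80+z]),np.array([0,0,1.]),[(0,28),(-46,28)],m.shape,8,x0,y0)])
for sel in(obs,obs[:1],obs[1:]):
    r=minimize(J,[588,8],args=(sel,),method='Nelder-Mead',options=dict(initial_simplex=[[588,8],[592,8],[588,12]])); print(r.x,r.fun)
o=[]
for d,m,x0,y0,im in obs:
    for z in(80,34): 
        th=np.linspace(0,6.28,60); P=np.c_[588+28*np.cos(th),8+28*np.sin(th),z+0*th]; cv2.polylines(im,[((proj(d,P)-[x0,y0]+.5)*8).astype(np.int32)],True,(0,255,255),1)
    cs,_=cv2.findContours(m,0,1); cv2.drawContours(im,cs,-1,(255,0,255),1); o.append(im)
cv2.imwrite('pics/die.png',np.hstack(o))
```

```text
[   93    89   148   163 20211]
[   85   118   146   166 20151]
[590.16   5.56] 0.32456099122612625
[589.14   5.53] 0.1812105007292173
[590.34   5.89] 0.1418391295071474
```

View pics/die.png

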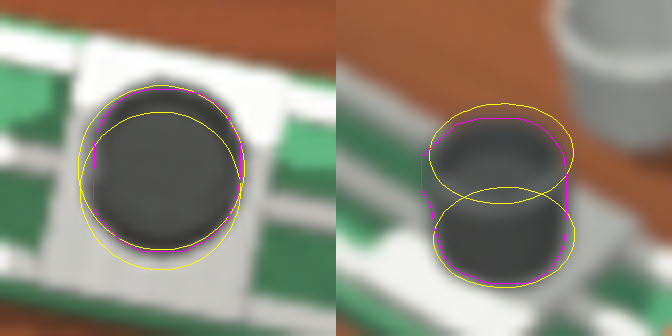

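Run:
```python
from fit import *
delta([589,6,114],tool(-20,70,40.5))
```

```text
cm [ 0.78 -0.43 -5.23] deg [ 1.87  4.1  -0.1 ]
```

Emit:
{"op": "servo_tool", "data": {
  "increments": [
    [0.4,-0.2,-1.2,0.8,2,0,-1],
    [0.8,-0.4,-2.5,1.5,4.1,0,-1],
    [0.8,-0.4,-4,1.5,4.1,0,-1],
    [0.8,-0.4,-5.2,1.5,4.1,0,-1],
    [0.8,-0.4,-5.2,1.5,4.1,0,-1],
    [0.8,-0.4,-5.2,1.5,4.1,0,-1]
  ]
}}

```text
t: 8.78
ee_pos: [600.4, 2.0, 99.4]
orientation: [0.418, 2.404, -0.164]
ft_force: [-1.7, -0.5, -1.5]
width: 63.4
grasp_force: 30.0
```

Run:
```python
from held import *
o=ctrl.get_obs(); print(o['t'],o['qpos'],o['width'])
S=grab('scene');T=grab('top'); p=np.array([588.7,6.2,114+11])
su=proj(S,p)[0];tu=proj(T,p)[0];print(su,tu)
held((225,160,315,250),None,su,tu,su[0]+8)
delta([589,6,114],tool(-20,70,40.5))
out=[]
for d,(x0,y0) in((S,(230,175)),(T,(240,150))):
    out.append(cv2.resize(d['image'][y0:y0+70,x0:x0+70,::-1],(400,400),interpolation=cv2.INTER_CUBIC))
cv2.imwrite('pics/above.png',np.hstack(out))
```

```text
8.7833 [0.14 0.51 2.18 4.19 0.37 0.93] 63.37522202799255
[268.19 207.88] [277.53 185.13]
stub px [268.34 208.09] [277.41 185.01] tri [589.     6.68 124.6 ] grasp [589.68   6.47 115.25]
mask [   56   217   289   140 12987]
[-1.52 -0.39 -0.07 -1.6 ] 0.3460831310074571 c [589.29   6.53 113.66]
[-0.89 -0.34  0.02 -1.58] 0.3475485728116646 c [589.37   6.6  113.67]
[-1.   -0.4  -0.16 -1.23] 0.3476830791757235 c [589.25   6.46 114.02]
cm [-0.07 -0.04 -0.13] deg [ 0.36  0.09 -0.09]
```

View pics/above.png

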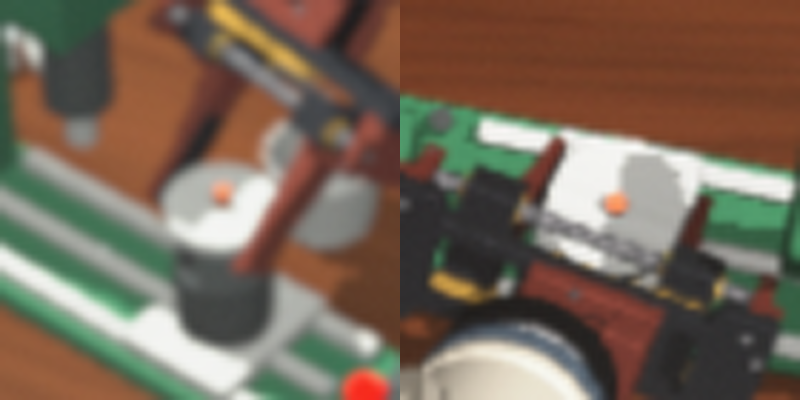

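The boss sits centred above the die: flange at (220,205), die at (225,290), stub upright. Lowering.

Emit:
{"op": "servo_tool", "data": {
  "increments": [
    [0,0,-0.8,0,0,0,-1],
    [0,0,-1.6,0,0,0,-1],
    [0,0,-2.0,0,0,0,-1],
    [0,0,-2.3,0,0,0,-1],
    [0,0,-2.5,0,0,0,-1],
    [0,0,-2.7,0,0,0,-1],
    [0,0,-2.7,0,0,0,-1]
  ]
}}

```text
t: 9.57
ee_pos: [602.1, 2.4, 73.6]
orientation: [0.418, 2.401, -0.163]
ft_force: [3.8, 0.8, -1.1]
width: 62.9
grasp_force: 30.0
```

Run:
```python
from h import *
o=ctrl.get_obs(); print(o['t'],o['ee_pos'],o['ft_force'],o['moment'],o['width']); print(o['ee_pos']-19*R.from_rotvec(o['orientation']).apply([0,0,1]))
```

```text
9.5667 [602.11228203   2.38262014  73.64417302] [ 3.77231356  0.79091006 -1.06771716] [ 0.37398526 -0.29742259  0.25673097] 62.93823976957512
[590.47405926   6.67201025  88.03698036]
```

Emit:
{"op": "servo_tool", "data": {
  "increments": [
    [0.1,0,0,0,0,0,-1],
    [0.1,0,-0.1,0,0,0,-1],
    [0.1,0,-0.2,0,0,0,-1],
    [0.1,0,-0.3,0,0,0,-1],
    [0.1,0,-0.3,0,0,0,-1]
  ]
}}

```text
t: 9.98
ee_pos: [602.6, 2.2, 72.0]
orientation: [0.418, 2.399, -0.163]
ft_force: [-6.7, 2.7, 18.1]
width: 63.2
grasp_force: 30.0
```

Emit:
{"op": "servo_tool", "data": {
  "increments": [
    [0,0,0,0,0,0,0.6],
    [0,0,0,0,0,0,0.8],
    [0,0,0,0,0,0,1],
    [0,0,0,0,0,0,1],
    [0,0,0,0,0,0,1]
  ]
}}

```text
t: 10.4
ee_pos: [601.7, 2.1, 69.7]
orientation: [0.419, 2.403, -0.163]
ft_force: [-0.1, -0.1, 1.6]
width: 87.3
grasp_force: 0.0
```

Run:
```python
from held import *
o=ctrl.get_obs(); print(o['t'],o['ee_pos'],o['ft_force'],o['width'])
S=grab('scene');T=grab('top'); p=np.array([588.7,6.2,84+11])
su=proj(S,p)[0];tu=proj(T,p)[0]
held((225,160,315,250),None,su,tu,su[0]+8)
c=proj(S,p)[0].astype(int)
cv2.imwrite('pics/rel.png',cv2.resize(S['image'][c[1]-25:c[1]+40,c[0]-40:c[0]+40,::-1],None,fx=8,fy=8,interpolation=cv2.INTER_CUBIC))
```

```text
10.4 [601.68   2.09  69.68] [-0.08 -0.08  1.57] 87.32383374494721
stub px [268.28 215.55] [277.31 186.27] tri [591.07   6.76  95.17] grasp [590.27   6.44  84.26]
mask [ 197  304  136   94 9394]
[-3.52  1.08  0.43  1.17] 0.04551394993764981 c [591.43   6.48  85.43]
[-2.48  1.02  0.61  1.12] 0.04802768007029774 c [591.44   6.66  85.38]
[-3.79  1.31  0.44  1.36] 0.04753563544178268 c [591.65   6.4   85.62]
```

View pics/rel.png

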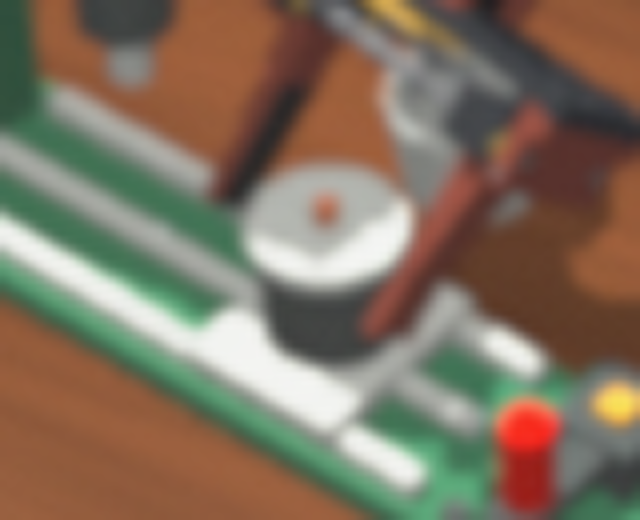

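Flange rests on the die rim at (325,225) with the stub up. The gripper is clear. I retreat along the tool axis, then measure the knob.

Emit:
{"op": "servo_tool", "data": {
  "increments": [
    [-0.6,0.2,0.8,0,0,0,1],
    [-1.8,0.6,2.3,0,0,0,1],
    [-3.6,1.3,4.6,0,0,0,1],
    [-6.1,2.2,7.6,0,0,0,1],
    [-7,4,11,0,0,6,1],
    [-7,6,13,0,0,12,1],
    [-7,8,13,0,0,18,1],
    [-7,10,13,0,0,24,1],
    [-7,12,13,0,0,30,1],
    [-7,13,13,0,0,33,1],
    [-7,13,13,0,0,33,1]
  ]
}}

```text
t: 11.52
ee_pos: [534.4, 115.8, 197.6]
orientation: [-0.178, 2.405, 0.052]
ft_force: [0.2, 0.8, -0.6]
width: 87.5
grasp_force: 0.0
```

Run:
```python
from fit import *
o=ctrl.get_obs(); print(o['t'],o['ee_pos'],o['qpos'],R.from_rotvec(o['orientation']).as_matrix())
T=grab('top');S=grab('scene'); 
def sub(d,P,w=22):
    c=proj(d,P)[0].astype(int); x0,y0=c-w; im=cv2.resize(d['image'][y0:y0+2*w,x0:x0+2*w,::-1],None,fx=8,fy=8,interpolation=cv2.INTER_CUBIC); return im,x0,y0
obs=[]
for d in(T,S):
    im,x0,y0=sub(d,[[670,136,95]]); hsv=cv2.cvtColor(im,cv2.COLOR_BGR2HSV); m=(((hsv[...,0]<6)|(hsv[...,0]>172))&(hsv[...,1]>170)).astype(np.uint8)
    k,lab,st,_=cv2.connectedComponentsWithStats(m); 
    if k>1: i=1+np.argmax(st[1:,4]); m=(lab==i).astype(np.uint8); print(st[i]); obs.append((d,m,x0,y0))
def J(p): return sum(1-(f&m).sum()/(f|m).sum() for d,m,x0,y0 in obs for f in [hull_mask(d,np.array(p),np.array([0,0,1.]),[(20,11),(-20,11)],m.shape,8,x0,y0)])
r=minimize(J,[670,136,94],method='Nelder-Mead',options=dict(initial_simplex=np.array([670,136,94])+np.vstack([np.zeros(3),4*np.eye(3)]))); print('knob',r.x,r.fun)
# brass in both
for d,nm in((T,'T'),(S,'S')):
    im,x0,y0=sub(d,[[614,145,78]],12); hsv=cv2.cvtColor(im,cv2.COLOR_BGR2HSV); m=((hsv[...,0]>15)&(hsv[...,0]<32)&(hsv[...,1]>120)&(hsv[...,2]>150))
    ys,xs=np.nonzero(m)
    if len(xs)>20: u=(x0+(xs.mean()+.5)/8-.5,y0+(ys.mean()+.5)/8-.5); print(nm,len(xs),u,'z77',atz(d,*u,77))
```

```text
11.5167 [534.44 115.76 197.63] [0.23 0.2  2.3  3.78 0.11 0.99] [[-0.74 -0.14  0.66]
 [-0.11  0.99  0.09]
 [-0.67 -0.01 -0.74]]
[ 144  135   79   89 5194]
[ 156  126   56  103 4297]
knob [671.86 136.68  95.88] 0.5019421933927891
T 1982 (np.float64(226.20541120080728), np.float64(176.8903884964682)) z77 [615.95 145.28  77.  ]
S 1361 (np.float64(304.8233376193975), np.float64(240.23112601028654)) z77 [614.38 145.44  77.  ]
```

Run:
```python
from fit import *
delta([623,128.7,158],tool(10,100,40));delta([670.7,137.1,101],tool(10,100,40))
```

```text
cm [10.07  1.54 -5.37] deg [0.44 1.89 1.78]
cm [ 14.84   2.38 -11.07] deg [0.44 1.89 1.78]
```

Emit:
{"op": "servo_tool", "data": {
  "increments": [
    [3,0.5,-1.5,0,0.5,0.5,1],
    [6,1,-3,0.2,1,1,1],
    [9,1.4,-4.5,0.4,1.9,1.8,1],
    [10.1,1.5,-5.4,0.4,1.9,1.8,1],
    [10.1,1.5,-5.4,0.4,1.9,1.8,1],
    [10.1,1.5,-5.4,0.4,1.9,1.8,1],
    [11.3,1.7,-6.8,0.4,1.9,1.8,1],
    [12.5,1.9,-8.2,0.4,1.9,1.8,1],
    [13.6,2.1,-9.6,0.4,1.9,1.8,1],
    [14.8,2.4,-11.1,0.4,1.9,1.8,1],
    [14.8,2.4,-11.1,0.4,1.9,1.8,1],
    [14.8,2.4,-11.1,0.4,1.9,1.8,1],
    [14.8,2.4,-11.1,0.4,1.9,1.8,1]
  ]
}}

```text
t: 12.7
ee_pos: [681.4, 139.2, 87.1]
orientation: [-0.211, 2.436, 0.077]
ft_force: [-0.0, -0.3, -0.6]
width: 88.0
grasp_force: 0.0
```

Run:
```python
from fit import *
delta([670.7,137.1,101],tool(10,100,40)); o=ctrl.get_obs(); print(o['qpos'],o['ft_force'])
S=grab('scene'); c=proj(S,[[650,110,95]])[0].astype(int)
cv2.imwrite('pics/knob.png',cv2.resize(S['image'][c[1]-38:c[1]+37,c[0]-50:c[0]+50,::-1],None,fx=7,fy=7,interpolation=cv2.INTER_CUBIC))
```

```text
cm [ 0.13  0.   -0.07] deg [-0.01 -0.02  0.1 ]
[0.19 0.59 2.01 3.21 0.16 1.52] [-0.04 -0.26 -0.56]
```

View pics/knob.png

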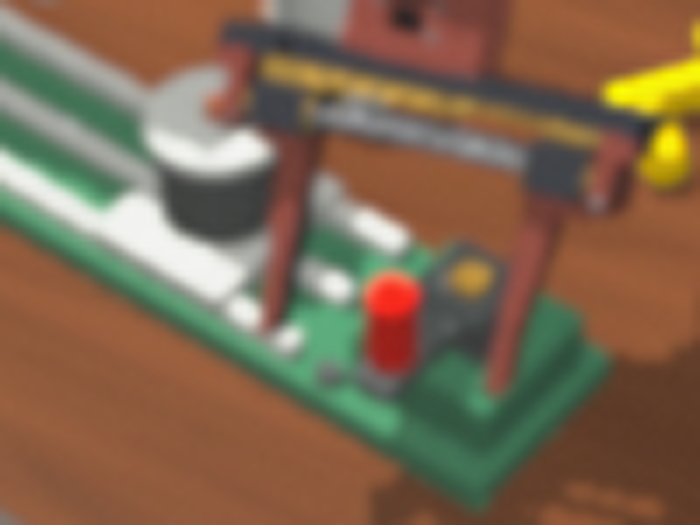

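The knob (392,325) stands between the fingertips (275,325) and (500,390). Wrist joint 5 is near its limit here, so I flatten the tilt to 53° before gripping.

Run:
```python
from fit import *
delta([670.7,137.1,100],tool(8,98,53))
```

```text
cm [ 0.41 -0.    0.11] deg [  2.   -12.82  -1.9 ]
```

Emit:
{"op": "servo_tool", "data": {
  "increments": [
    [0.2,0,0.1,1,-6.4,-1,1],
    [0.4,0,0.1,2,-12.8,-1.9,1],
    [0.4,0,0.1,2,-12.8,-1.9,1],
    [0.4,0,0.1,2,-12.8,-1.9,1],
    [0.4,0,0.1,2,-12.8,-1.9,-1],
    [0.4,0,0.1,2,-12.8,-1.9,-1],
    [0.4,0,0.1,2,-12.8,-1.9,-1],
    [0.4,0,0.1,2,-12.8,-1.9,-1],
    [0.4,0,0.1,2,-12.8,-1.9,-1],
    [0.4,0,0.1,2,-12.8,-1.9,-1],
    [0.4,0,0.1,2,-12.8,-1.9,-1],
    [0.4,0,0.1,2,-12.8,-1.9,-1],
    [0.4,0,0.1,2,-12.8,-1.9,-1],
    [0.4,0,0.1,2,-12.8,-1.9,-1]
  ]
}}

```text
t: 13.92
ee_pos: [686.5, 139.4, 87.3]
orientation: [-0.155, 2.213, 0.077]
ft_force: [0.3, -0.2, 0.0]
width: 24.5
grasp_force: 0.0
```

Run:
```python
from fit import *
delta([670.7,137.1,100],tool(8,98,53)); o=ctrl.get_obs(); print(o['t'],o['qpos'],o['ft_force'],o['width'],o['ee_pos'])
print(o['ee_pos']-19*R.from_rotvec(o['orientation']).apply([0,0,1]))
for r in range(0,21):
    a=np.radians(-8.3-6*r)
    print(r,np.round([5.5*(np.cos(a)-np.cos(np.radians(-8.3))),5.5*(np.sin(a)-np.sin(np.radians(-8.3)))],2),end=' ')
```

```text
cm [-0.07 -0.02  0.13] deg [ 0.01 -0.05 -0.02]
13.9167 [0.21 0.67 2.1  3.24 0.55 1.52] [ 0.31 -0.23  0.04] 24.506289532180705 [686.47 139.37  87.27]
[671.46 137.25  98.72]
0 [0. 0.] 1 [-0.11 -0.56] 2 [-0.28 -1.11] 3 [-0.51 -1.64] 4 [-0.79 -2.14] 5 [-1.13 -2.61] 6 [-1.51 -3.05] 7 [-1.93 -3.44] 8 [-2.39 -3.78] 9 [-2.89 -4.08] 10 [-3.41 -4.32] 11 [-3.95 -4.5 ] 12 [-4.52 -4.63] 13 [-5.09 -4.69] 14 [-5.66 -4.7 ] 15 [-6.24 -4.65] 16 [-6.8  -4.54] 17 [-7.35 -4.36] 18 [-7.88 -4.14] 19 [-8.38 -3.85] 20 [-8.85 -3.52]
```

Emit:
{"op": "servo_tool", "data": {
  "increments": [
    [0,0,0,0,0,0,-1],
    [0,0,0,0,0,0,-1],
    [0,0,0,0,0,0,-1],
    [-0.11,-0.56,0,0,0,0,-1],
    [-0.28,-1.11,0,0,0,0,-1],
    [-0.51,-1.64,0,0,0,0,-1],
    [-0.79,-2.14,0,0,0,0,-1],
    [-1.13,-2.61,0,0,0,0,-1],
    [-1.51,-3.05,0,0,0,0,-1],
    [-1.93,-3.44,0,0,0,0,-1],
    [-2.39,-3.78,0,0,0,0,-1],
    [-2.89,-4.08,0,0,0,0,-1],
    [-3.41,-4.32,0,0,0,0,-1],
    [-3.95,-4.5,0,0,0,0,-1]
  ]
}}

```text
t: 15.08
ee_pos: [646.5, 94.7, 87.4]
orientation: [-0.158, 2.213, 0.078]
ft_force: [-0.3, 9.9, -1.7]
width: 21.2
grasp_force: 30.1
```

```bash
cat > st.py <<'E'
from fit import *
o=ctrl.get_obs(); Rt=R.from_rotvec(o['orientation']); g=o['ee_pos']-19*Rt.apply([0,0,1])
print(o['t'],'q',o['qpos'],'F',o['ft_force'],'M',o['moment'],'w',o['width'],'g',g)
a=np.degrees(np.arctan2(g[1]-145.3,g[0]-615.5)); print('angle',a,'rad',np.hypot(g[1]-145.3,g[0]-615.5))
import sys
if len(sys.argv)>1:
    st,n=float(sys.argv[1]),int(sys.argv[2]); A=np.array([615.5,145.3])
    off=(A+55*np.array([np.cos(np.radians(a)),np.sin(np.radians(a))])) if len(sys.argv)>3 else g[:2]
    for r in range(1,n+1):
        b=np.radians(a-st*r); print(np.round((A+55*np.array([np.cos(b),np.sin(b)])-g[:2])/10,2).tolist(),end=' ')
E
python3 st.py 9 20
```

```text
15.0833 q [0.12 0.65 2.2  3.11 0.63 1.58] F [-0.32  9.93 -1.72] M [1.22 0.42 1.15] w 21.232524320192464 g [631.46  92.58  98.82]
angle -73.15537519127882 rad 55.08299276265044
[-0.85, -0.18] [-1.71, -0.23] [-2.57, -0.14] [-3.4, 0.08] [-4.19, 0.42] [-4.92, 0.89] [-5.56, 1.46] [-6.11, 2.13] [-6.55, 2.87] [-6.86, 3.68] [-7.04, 4.52] [-7.1, 5.38] [-7.01, 6.24] [-6.79, 7.08] [-6.45, 7.87] [-5.98, 8.59] [-5.41, 9.24] [-4.74, 9.79] [-3.99, 10.22] [-3.19, 10.54]
```

Emit:
{"op": "servo_tool", "data": {
  "increments": [
    [-0.85,-0.18,0,0,0,0,-1],
    [-1.71,-0.2,0,0,0,0,-1],
    [-2.57,-0.1,0,0,0,0,-1],
    [-3.4,0.1,0,0,0,0,-1],
    [-4.19,0.45,0,0,0,0,-1],
    [-4.92,0.9,0,0,0,0,-1],
    [-5.56,1.5,0,0,0,0,-1],
    [-6.11,2.15,0,0,0,0,-1],
    [-6.55,2.9,0,0,0,0,-1],
    [-6.86,3.7,0,0,0,0,-1],
    [-7.04,4.55,0,0,0,0,-1],
    [-7.1,5.4,0,0,0,0,-1],
    [-7.0,6.25,0,0,0,0,-1],
    [-6.79,7.1,0,0,0,0,-1],
    [-6.45,7.9,0,0,0,0,-1],
    [-5.98,8.6,0,0,0,0,-1],
    [-5.41,9.25,0,0,0,0,-1],
    [-4.74,9.8,0,0,0,0,-1],
    [-4.0,10.22,0,0,0,0,-1],
    [-3.2,10.54,0,0,0,0,-1]
  ]
}}

```text
t: 16.75
ee_pos: [615.6, 200.8, 87.7]
orientation: [-0.157, 2.212, 0.078]
ft_force: [-3.5, 1.2, 3.0]
width: 21.5
grasp_force: 30.0
```

```bash
python3 st.py 9 20
```

```text
16.75 q [0.39 0.65 2.2  3.48 0.64 1.45] F [-3.54  1.21  3.03] M [0.12 0.18 0.27] w 21.47591305020185 g [600.55 198.68  99.13]
angle 105.6450554902965 rad 55.434853257276096
[0.86, 0.12] [1.72, 0.16] [2.58, 0.05] [3.41, -0.18] [4.19, -0.54] [4.91, -1.03] [5.54, -1.61] [6.07, -2.29] [6.49, -3.04] [6.79, -3.85] [6.96, -4.7] [6.99, -5.56] [6.89, -6.42] [6.65, -7.25] [6.29, -8.03] [5.81, -8.75] [5.22, -9.38] [4.54, -9.92] [3.79, -10.34] [2.98, -10.63]
```

Emit:
{"op": "servo_tool", "data": {
  "increments": [
    [0.86,0.12,0,0,0,0,-1],
    [1.72,0.16,0,0,0,0,-1],
    [2.58,0.05,0,0,0,0,-1],
    [3.41,-0.18,0,0,0,0,-1],
    [4.19,-0.54,0,0,0,0,-1],
    [4.91,-1.03,0,0,0,0,-1],
    [5.54,-1.61,0,0,0,0,-1],
    [6.07,-2.29,0,0,0,0,-1],
    [6.5,-3.04,0,0,0,0,-1],
    [6.8,-3.85,0,0,0,0,-1],
    [7.0,-4.7,0,0,0,0,-1],
    [7.05,-5.56,0,0,0,0,-1],
    [6.95,-6.42,0,0,0,0,-1],
    [6.7,-7.25,0,0,0,0,-1],
    [6.35,-8.03,0,0,0,0,-1],
    [5.85,-8.75,0,0,0,0,-1],
    [5.25,-9.38,0,0,0,0,-1],
    [4.55,-9.92,0,0,0,0,-1],
    [3.8,-10.34,0,0,0,0,-1],
    [3.0,-10.6,0,0,0,0,-1]
  ]
}}

```text
t: 18.42
ee_pos: [644.4, 94.1, 87.4]
orientation: [-0.158, 2.213, 0.078]
ft_force: [0.1, 11.1, -1.3]
width: 21.4
grasp_force: 30.1
```

```bash
python3 st.py 9 20
```

```text
18.4167 q [0.12 0.65 2.2  3.11 0.64 1.58] F [ 0.05 11.08 -1.34] M [1.36 0.43 1.39] w 21.368275092879166 g [629.39  92.    98.88]
angle -75.39429188257385 rad 55.07518292957669
[-0.85, -0.14] [-1.71, -0.16] [-2.57, -0.04] [-3.4, 0.21] [-4.17, 0.59] [-4.88, 1.08] [-5.5, 1.68] [-6.02, 2.37] [-6.43, 3.13] [-6.71, 3.94] [-6.86, 4.79] [-6.88, 5.66] [-6.76, 6.51] [-6.51, 7.34] [-6.13, 8.11] [-5.64, 8.82] [-5.04, 9.44] [-4.35, 9.96] [-3.59, 10.37] [-2.78, 10.65]
```

Emit:
{"op": "servo_tool", "data": {
  "increments": [
    [-0.85,-0.1,0,0,0,0,-1],
    [-1.71,-0.1,0,0,0,0,-1],
    [-2.57,0.0,0,0,0,0,-1],
    [-3.4,0.25,0,0,0,0,-1],
    [-4.17,0.6,0,0,0,0,-1],
    [-4.88,1.1,0,0,0,0,-1],
    [-5.5,1.7,0,0,0,0,-1],
    [-6.02,2.4,0,0,0,0,-1],
    [-6.43,3.15,0,0,0,0,-1],
    [-6.71,3.95,0,0,0,0,-1],
    [-6.86,4.8,0,0,0,0,-1],
    [-6.88,5.66,0,0,0,0,-1],
    [-6.76,6.5,0,0,0,0,-1],
    [-6.5,7.35,0,0,0,0,-1],
    [-6.13,8.1,0,0,0,0,-1],
    [-5.64,8.8,0,0,0,0,-1],
    [-5.04,9.45,0,0,0,0,-1],
    [-4.35,10,0,0,0,0,-1],
    [-3.6,10.4,0,0,0,0,-1],
    [-2.8,10.68,0,0,0,0,-1]
  ]
}}

```text
t: 20.08
ee_pos: [617.5, 201.4, 87.6]
orientation: [-0.157, 2.213, 0.078]
ft_force: [-2.0, 2.3, 3.2]
width: 21.2
grasp_force: 30.0
```

```bash
python3 st.py 9 20
```

```text
20.0833 q [0.39 0.65 2.2  3.48 0.64 1.45] F [-2.01  2.29  3.2 ] M [0.15 0.07 0.29] w 21.24067815975744 g [602.48 199.24  99.05]
angle 103.56850635117478 rad 55.48409832646599
[0.86, 0.09] [1.73, 0.09] [2.58, -0.04] [3.4, -0.31] [4.17, -0.7] [4.87, -1.21] [5.48, -1.82] [5.99, -2.51] [6.38, -3.28] [6.65, -4.1] [6.78, -4.96] [6.79, -5.82] [6.65, -6.67] [6.39, -7.49] [5.99, -8.26] [5.49, -8.96] [4.88, -9.57] [4.18, -10.08] [3.41, -10.47] [2.59, -10.74]
```

Emit:
{"op": "servo_tool", "data": {
  "increments": [
    [0.86,0.09,0,0,0,0,-1],
    [1.73,0.09,0,0,0,0,-1],
    [2.58,-0.04,0,0,0,0,-1],
    [3.4,-0.31,0,0,0,0,-1],
    [4.17,-0.7,0,0,0,0,-1],
    [4.87,-1.21,0,0,0,0,-1],
    [5.5,-1.82,0,0,0,0,-1],
    [6.0,-2.51,0,0,0,0,-1],
    [6.4,-3.28,0,0,0,0,-1],
    [6.7,-4.1,0,0,0,0,-1],
    [6.83,-4.96,0,0,0,0,-1],
    [6.85,-5.82,0,0,0,0,-1],
    [6.7,-6.67,0,0,0,0,-1],
    [6.45,-7.49,0,0,0,0,-1],
    [6.05,-8.26,0,0,0,0,-1],
    [5.5,-8.95,0,0,0,0,-1],
    [4.9,-9.55,0,0,0,0,-1],
    [4.2,-10.05,0,0,0,0,-1],
    [3.4,-10.42,0,0,0,0,-1],
    [2.6,-10.7,0,0,0,0,-1]
  ]
}}

```text
t: 21.75
ee_pos: [642.3, 93.7, 87.4]
orientation: [-0.157, 2.213, 0.078]
ft_force: [0.6, 11.4, -1.2]
width: 21.5
grasp_force: 30.1
```

```bash
python3 st.py 9 20
```

```text
21.75 q [0.12 0.65 2.21 3.11 0.64 1.58] F [ 0.65 11.37 -1.24] M [1.45 0.4  1.43] w 21.527420090215045 g [627.3   91.54  98.84]
angle -77.61885055914158 rad 55.038284620759235
[-0.86, -0.11] [-1.72, -0.1] [-2.57, 0.05] [-3.38, 0.34] [-4.14, 0.74] [-4.83, 1.26] [-5.43, 1.89] [-5.92, 2.59] [-6.3, 3.37] [-6.55, 4.2] [-6.67, 5.05] [-6.65, 5.91] [-6.5, 6.76] [-6.22, 7.58] [-5.81, 8.34] [-5.29, 9.03] [-4.67, 9.63] [-3.96, 10.12] [-3.19, 10.5] [-2.36, 10.75]
```

Emit:
{"op": "servo_tool", "data": {
  "increments": [
    [-0.86,-0.07,0,0,0,0,-1],
    [-1.72,-0.05,0,0,0,0,-1],
    [-2.57,0.1,0,0,0,0,-1],
    [-3.38,0.37,0,0,0,0,-1],
    [-4.14,0.77,0,0,0,0,-1],
    [-4.83,1.3,0,0,0,0,-1],
    [-5.43,1.9,0,0,0,0,-1],
    [-5.92,2.6,0,0,0,0,-1],
    [-6.3,3.4,0,0,0,0,-1],
    [-6.55,4.2,0,0,0,0,-1],
    [-6.67,5.05,0,0,0,0,-1],
    [-6.65,5.9,0,0,0,0,-1],
    [-6.5,6.76,0,0,0,0,-1],
    [-6.22,7.58,0,0,0,0,-1],
    [-5.81,8.34,0,0,0,0,-1],
    [-5.29,9.03,0,0,0,0,-1],
    [-4.67,9.65,0,0,0,0,-1],
    [-3.96,10.15,0,0,0,0,-1],
    [-3.2,10.5,0,0,0,0,-1],
    [-2.36,10.78,0,0,0,0,-1]
  ]
}}

```text
t: 23.42
ee_pos: [619.8, 202.0, 87.6]
orientation: [-0.157, 2.213, 0.078]
ft_force: [-1.6, 0.4, 4.1]
width: 21.4
grasp_force: 30.0
```

```bash
python3 st.py 7.5 17
```

```text
23.4167 q [0.39 0.65 2.19 3.48 0.64 1.45] F [-1.57  0.44  4.05] M [-0.04  0.06  0.03] w 21.383211878482996 g [604.76 199.89  99.  ]
angle 101.12470357270122 rad 55.6397895600879
[0.73, 0.03] [1.45, 0.03] [2.16, -0.07] [2.85, -0.26] [3.52, -0.53] [4.14, -0.89] [4.71, -1.33] [5.22, -1.84] [5.65, -2.41] [6.01, -3.04] [6.29, -3.7] [6.47, -4.4] [6.56, -5.11] [6.56, -5.83] [6.47, -6.54] [6.28, -7.24] [6.0, -7.9]
```

Emit:
{"op": "servo_tool", "data": {
  "increments": [
    [0.73,0.03,0,0,0,0,-1],
    [1.45,0.03,0,0,0,0,-1],
    [2.16,-0.07,0,0,0,0,-1],
    [2.85,-0.26,0,0,0,0,-1],
    [3.52,-0.53,0,0,0,0,-1],
    [4.14,-0.89,0,0,0,0,-1],
    [4.71,-1.33,0,0,0,0,-1],
    [5.22,-1.84,0,0,0,0,-1],
    [5.67,-2.41,0,0,0,0,-1],
    [6.05,-3.04,0,0,0,0,-1],
    [6.32,-3.7,0,0,0,0,-1],
    [6.5,-4.4,0,0,0,0,-1],
    [6.6,-5.1,0,0,0,0,-1],
    [6.62,-5.5,0,0,0,0,-1],
    [6.62,-5.8,0,0,0,0,-1],
    [6.6,-6.0,0,0,0,0,-1],
    [6.6,-6.2,0,0,0,0,-1],
    [6.6,-6.2,0,0,0,0,-1]
  ]
}}

```text
t: 24.92
ee_pos: [685.8, 138.8, 87.7]
orientation: [-0.154, 2.212, 0.077]
ft_force: [5.9, 0.5, 0.9]
width: 21.1
grasp_force: 30.0
```

```bash
python3 st.py
python3 - <<'E'
from fit import *
T=grab('top');S=grab('scene')
# stub: predicted under punch
yp=np.array([.13,.99,0]);P=np.array([590,6.5,95])-100*yp/np.linalg.norm(yp)
for d in(S,T):
    u=proj(d,P)[0];x0,y0=(u-8).astype(int); a=d['image'][y0:y0+17,x0:x0+17].astype(float); w=np.clip(a[...,0]-a[...,2]-40,0,None); i=np.unravel_index(w.argmax(),w.shape); print(u,w.max(),(x0+i[1],y0+i[0]))
E
```

```text
24.9167 q [0.21 0.67 2.1  3.24 0.56 1.52] F [5.87 0.47 0.87] M [ 0.07 -0.45 -0.06] w 21.13172846176107 g [670.79 136.72  99.14]
angle -8.816767927200441 rad 55.95349729142686
[243.45 202.59] 57.0 (np.int64(251), np.int64(195))
[314.53 192.71] 0.0 (np.int64(306), np.int64(184))
```

Emit:
{"op": "servo_tool", "data": {
  "increments": [
    [0,-0.2,0,0,0,0,-1],
    [-0.1,-0.4,0,0,0,0,-1],
    [-0.1,-0.5,0,0,0,0,-1],
    [-0.1,-0.5,0,0,0,0,-1]
  ]
}}

```text
t: 25.35
ee_pos: [684.8, 134.1, 87.7]
orientation: [-0.154, 2.212, 0.077]
ft_force: [5.0, 0.6, 1.1]
width: 21.0
grasp_force: 30.0
```

```bash
python3 st.py
```

```text
25.35 q [0.2  0.67 2.11 3.23 0.56 1.53] F [4.98 0.56 1.15] M [ 0.08 -0.51 -0.14] w 21.021661863049207 g [669.74 131.99  99.15]
angle -13.787443932077949 rad 55.848962536721075
```

Emit:
{"op": "servo_tool", "data": {
  "increments": [
    [0,-0.1,0,0,0,0,-1],
    [-0.1,-0.3,0,0,0,0,-1],
    [-0.1,-0.4,0,0,0,0,-1],
    [-0.1,-0.5,0,0,0,0,-1],
    [-0.1,-0.5,0,0,0,0,-1]
  ]
}}

```text
t: 25.77
ee_pos: [683.8, 130.7, 87.8]
orientation: [-0.159, 2.211, 0.079]
ft_force: [5.8, 9.0, 0.3]
width: 21.1
grasp_force: 30.0
```

```bash
python3 st.py
```

```text
25.7667 q [0.19 0.67 2.11 3.21 0.56 1.54] F [5.81 9.03 0.28] M [ 1.19 -0.48  1.02] w 21.136950326461204 g [668.74 128.56  99.24]
angle -17.451680526037514 rad 55.80908549426983
```

Emit:
{"op": "servo_tool", "data": {
  "increments": [
    [0,-0.1,0,0,0,0,-1],
    [0,-0.2,0,0,0,0,-1],
    [0,-0.2,0,0,0,0,-1],
    [0,-0.2,0,0,0,0,-1]
  ]
}}

```text
t: 26.1
ee_pos: [683.5, 129.8, 87.8]
orientation: [-0.161, 2.211, 0.079]
ft_force: [4.7, 13.1, -0.7]
width: 21.4
grasp_force: 30.1
```

```bash
python3 st.py
python3 - <<'E'
from fit import *
S=grab('scene')['image'][:,:,::-1];T=grab('top')['image'][:,:,::-1]
def c(im,x,y,w,h): return cv2.resize(im[y:y+h,x:x+w],(400,400),interpolation=cv2.INTER_CUBIC)
cv2.imwrite('pics/end.png',np.hstack([c(S,210,150,100,100),c(T,220,130,100,100)]))
E
```

```text
26.1 q [0.18 0.67 2.11 3.2  0.56 1.54] F [ 4.71 13.09 -0.67] M [ 1.72 -0.37  1.69] w 21.35912403429198 g [668.48 127.62  99.19]
angle -18.455617598249365 rad 55.84996882062474
```

View pics/end.png

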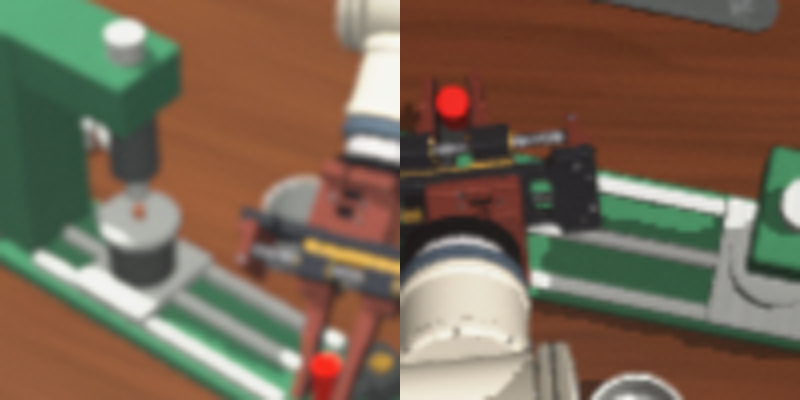

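The boss stub (138,212) is right below the punch tip (135,190) and the carriage is against its stop, with 13 N on the knob. Releasing and backing off.

Emit:
{"op": "servo_tool", "data": {
  "increments": [
    [0,0.1,0,0,0,0,-0.3],
    [0,0.1,0,0,0,0,0.2],
    [0,0.1,0,0,0,0,0.6],
    [0,0.1,0,0,0,0,0.8],
    [0,0.1,0,0,0,0,0.8],
    [0,0.1,0,0,0,0,0.8],
    [0,0.1,0,0,0,0,0.8],
    [0,0.1,0,0,0,0,0.8],
    [-1,0,0.8,0,0,0,0.8],
    [-2.5,-0.2,2,0,0,0,0.8],
    [-4.5,-0.5,3.6,0,0,0,0.8],
    [-7,-0.9,5.6,0,0,0,0.8],
    [-9.5,-1.2,8,0,0,0,0.8],
    [-12,-1.2,12,0,0,0,0.8],
    [-12,-1.2,12,0,0,0,0.8],
    [-12,-1.2,12,0,0,0,0.8]
  ]
}}

```text
t: 27.53
ee_pos: [562.8, 115.5, 210.7]
orientation: [-0.155, 2.208, 0.078]
ft_force: [0.3, 0.0, -0.5]
width: 79.0
grasp_force: 0.0
```

Run:
```python
from fit import *
o=ctrl.get_obs(); print(o['t'],o['ee_pos'],o['ft_force'],o['width'])
T=grab('top');S=grab('scene'); obs=[]
for d,w in((T,22),(S,22)):
    x0,y0=proj(d,[[668,128,95]])[0].astype(int)-w; im=cv2.resize(d['image'][y0:y0+2*w,x0:x0+2*w,::-1],None,fx=8,fy=8,interpolation=cv2.INTER_CUBIC)
    hsv=cv2.cvtColor(im,cv2.COLOR_BGR2HSV); m=(((hsv[...,0]<6)|(hsv[...,0]>172))&(hsv[...,1]>170)).astype(np.uint8)
    k,lab,st,_=cv2.connectedComponentsWithStats(m); i=1+np.argmax(st[1:,4]); m=(lab==i).astype(np.uint8); print(st[i]); obs.append((d,m,x0,y0))
def J(p): return sum(1-(f&m).sum()/(f|m).sum() for d,m,x0,y0 in obs for f in [hull_mask(d,np.array(p),np.array([0,0,1.]),[(20,11),(-20,11)],m.shape,8,x0,y0)])
r=minimize(J,[668,128,94],method='Nelder-Mead',options=dict(initial_simplex=np.array([668,128,94])+np.vstack([np.zeros(3),4*np.eye(3)]))); print('knob',r.x,r.fun)
# carriage and punch along the guide in scene: stub vs punch; carriage plate end in top
u=210+138/4,150+212/4; p=210+135/4,150+190/4
print('stub@95',atz(S,*u,96),'punch@112',atz(S,*p,112))
```

```text
27.5333 [562.75 115.51 210.74] [ 0.29  0.04 -0.49] 78.98983506631802
[ 138  132   79   89 5102]
[ 163  133   52  103 4211]
knob [670.39 130.57  95.57] 0.517863645666859
stub@95 [577.95 -88.01  96.  ] punch@112 [571.7  -93.65 112.  ]
```

Run:
```python
from fit import *
S=grab('scene'); a=S['image'].astype(float); x0,y0=238,196
b=a[y0:y0+16,x0:x0+14]; w=np.clip(b[...,0]-b[...,2]-25,0,None); Y,X=np.mgrid[y0:y0+16,x0:x0+14]; w=w*(np.hypot(X-244.5,Y-203)<4.5)
u=(X*w).sum()/w.sum(),(Y*w).sum()/w.sum(); e=atz(S,*u,95); s=atz(S,268.28,215.55,95)
print(u,w.max(),e,s,'travel',np.linalg.norm((e-s)[:2]))
```

```text
(np.float64(244.22360248447205), np.float64(202.27950310559007)) 52.0 [574.56 -91.29  95.  ] [590.82   6.87  95.  ] travel 99.4914961805313
```

Run:
```python
from fit import *
S=grab('scene'); c0=proj(S,[[575.5,-92,84]])[0].astype(int); x0,y0=c0-20
im=cv2.resize(S['image'][y0:y0+40,x0:x0+40,::-1],None,fx=8,fy=8,interpolation=cv2.INTER_CUBIC); hsv=cv2.cvtColor(im,cv2.COLOR_BGR2HSV)
m=((hsv[...,1]<55)&(hsv[...,2]>118)).astype(np.uint8); m=cv2.morphologyEx(m,cv2.MORPH_OPEN,np.ones((11,11)))
k,lab,st,_=cv2.connectedComponentsWithStats(m); i=lab[175:185,140:180].max(); m=cv2.morphologyEx((lab==i).astype(np.uint8),cv2.MORPH_CLOSE,np.ones((31,31))); print(st[i])
def J(p):
    n=np.array([np.tan(np.radians(p[2])),np.tan(np.radians(p[3])),1]); f=hull_mask(S,np.array([p[0],p[1],84.]),n,[(4,32),(-4,32)],m.shape,8,x0,y0); f[:105]=0; mm=m.copy(); mm[:105]=0
    return 1-(f&mm).sum()/(f|mm).sum()
for a in(0,5,-5):
    r=minimize(J,[575,-92,a,0],method='Nelder-Mead',options=dict(initial_simplex=np.array([575,-92,a,0])+np.vstack([np.zeros(4),np.diag([4,4,4,4])]))); print(r.x,r.fun)
print(J([575,-92,0,0]))
```

```text
[    0   100   320   220 35911]
[575.27 -94.05   4.31   2.4 ] 0.6061987904799064
[575.79 -93.46   5.33   2.68] 0.6067470348045887
[575.24 -94.59   4.77   0.28] 0.6065144507255953
0.6127395157696688
```

```bash
python3 -c "
from workcell import ctrl; print(ctrl.close_job())"
```

```text
the job is handed in; nothing more can be done
None
```

The boss is in the die with its stub up, the crank was wound three turns until it stopped with the boss under the punch, and the crank is released on its shaft; I handed the job in at about 28 s, with the flange's flatness judged only from pictures and a stub-height reading.

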